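# Hold the bore probe centred in the sleeve

### The job

Check the bore of the steel sleeve on the small inspection stand: swing the red dust cover well clear of the guide hole by its black knob, then take the thin probe with the yellow grip out of the rack and lower its rod upright through the brass guide until the tip is about half-way down the sleeve, without the probe ever touching the stand, its cover, the guide or the sleeve. Finish while still holding the probe there with the gripper, still, upright and centred in the bore. Leave the green-gripped probe, the bearing, the nut and the yellow bin where they are.

Things in the scene. Friction and masses are not known exactly. Their poses are not given: they have to be found in the camera images.
- stand: inspection stand, fixed, upright: grey base 140 x 130 x 10 mm, four 12 mm steel posts, steel plate 116 x 110 mm, 66 to 78 mm above the bench, with a brass guide bush in its middle. Under it, on the same axis, stands the fixed steel sleeve: 44 mm outside, bore 26 mm, 10 to 50 mm above the bench. Origin: underside, on that axis; z up; the cover's pivot is 40 mm to +y.
- guide_mouth (a point): centre of the upper mouth of the brass guide bush, 80 mm above the bench; the bore is 22 mm wide and runs from 80 down to 62 mm above the bench, vertical
- sleeve_mid (a point): centre of the sleeve's bore (26 mm wide, vertical), half-way down it, 30 mm above the bench; straight below guide_mouth
- cover (a joint): angle of the red dust cover about its vertical pivot, rad: 0 = right over the guide hole, grows anticlockwise seen from above (the knob goes from the stand's -y side towards its +x side) to 1.75; clear of the hole from about 1.1. It stays where it is left, and needs about 0.5 N at the knob.
- cover_pivot (a point): point on the cover's vertical pivot axis, 83 mm above the bench, 40 mm from the guide hole
- cover_knob (a point): grasp point of the upright black round knob on the free end of the cover: 13 mm thick, from 85 to 121 mm above the bench, this point 107 mm above the bench, 76 mm from the pivot axis. The cover is a flat red bar with a disc, from 81 to 85 mm above the bench.
- probe_grip (a point): centre of the thin probe's round yellow grip (19 mm thick, 55 mm long, upright; own z up). Collar 32 mm wide, 6 mm high, underside 34 mm below this point; then the rod, 8 mm thick, 90 mm long; tip 124 mm below this point. Whole probe 151 mm, about 90 g. At the start its collar rests on the rack's top, this point 144 mm above the bench.
- probe_tip (a point): lower end of the thin probe's rod, on its axis; same axes as probe_grip
- rack: probe rack fixed to the bench, 75 x 160 mm, 110 mm high; origin: centre of the underside; z up. Its top plate (from 100 to 110 mm above the bench) has two 20 mm holes, 36 mm to -y and to +y of the centre; one probe hangs in each, in either order.
- spare_grip (a point): centre of the green grip of the other, thick probe (rod 14 mm, otherwise of the same sizes), to be left in the rack
- bearing: steel ball bearing lying flat, 52 mm wide, 15 mm high; to be left alone; origin under its centre
- nut_2: rusty hex nut, 24 mm, lying flat; to be left alone; origin under its centre
- loose_bin: small open yellow bin, 47 x 65 x 44 mm; to be left alone; origin under its centre
There are look-alikes about, which are no part of the job. What is meant by the part that bears probe_grip is not brown, and is the larger of those in its own colour.

How it is judged (in metres and radians):
On the way, in this order (a step that is already met when the one before it is completed fails the run):
1. the dust cover is swung clear of the guide hole (value of joint cover above 1.1 rad), for 0.2 s.
2. the yellow-gripped probe is lifted out of the rack (z of probe_tip in the frame of rack above 0.112 m and contact force between the fingers and probe above 0.5 N), for 0.1 s.
At the end, for the whole second after the job is handed in: Yellow probe held by the gripper, not touching the stand, under 20 mm/s; tip within 12 mm of half-way down the sleeve and 5 mm of its axis; grip within 10 mm of the axis, tilt under 4 degrees; cover open over 1.1 rad; green probe, bearing, nut and bin within 30 mm of their starts (value of joint cover above 1.1 rad and horizontal distance between probe_tip and sleeve_mid below 0.005 m and horizontal distance between probe_grip and sleeve_mid below 0.01 m and angle between probe_grip's own z axis and vertical below 0.07 rad and z of probe_tip in the frame of sleeve_mid between -0.012 and 0.012 m and contact force between the fingers and probe above 0.5 N and contact force between probe and stand below 0.2 N and linear speed of probe below 0.02 m/s and distance of each of spare_grip, bearing, nut_2, loose_bin from where it was at the start of the episode below 0.03 m); the arm keeps its last pose, push and grip.
It fails at once if the probe touches the stand, its cover, the guide or the sleeve (contact force between probe and stand above 0.5 N).
It fails at once if the green-gripped probe is moved (distance of spare_grip from where it was at the start of the episode above 0.03 m).
It fails at once if the bearing, nut or bin is moved (distance of any of bearing, nut_2, loose_bin from where it was at the start of the episode above 0.03 m).
It also fails if it takes over 64 s, if anything falls off the work surface, if the arm or the gripper's body presses on something with over 40 N, if the wrist force passes 120 N, or if a joint passes its speed limit or range.

### The arm

A 6-joint arm with a two-finger parallel gripper is mounted at the origin on the work surface; the furniture and walls round the work are solid. World frame = base frame: x ahead of the robot, y to its left, z up, the work surface at z = 0. Lengths are in mm, angles in rad, forces in N, time in s.
With the tool pointing down it reaches from about 350 to 975 mm from the base axis. Payload 7.1 kg.
Tool frame: the origin (TCP) lies between the finger pads; the fingertips stand 14 mm ahead of it and the grasp point (between the pads) lies 5 mm behind it; z points along the fingers, y is the direction in which the jaws open and shut (so a half turn about z gives the same grasp; the last joint's range is limited). The gripper opens to 88 mm and grips with 3 to 60 N. Pads are 20 mm wide; open, the fingers measure 115 mm over their backs; the gripper's body (75 mm by 178 mm) begins 61 mm behind the grasp point.
Start: joints at [-1.146, 0.423, 1.63, -0, 1.089, -0.019], TCP at [268.374, -564.429, 236.675] pointing down, gripper open.
Joint ranges: [-3, 3], [-0.9, 2.11], [0.09, 2.58], [-1.31, 4.45], [0.11, 2.69], [-2.54, 2.54]. Speed limits (rad/s): [2.39, 2.39, 3.01, 3.14, 3.14, 3.14].

### API

Orientations are given as a rotation vector (axis times angle).
In Python, from workcell import get_obs, get_image, calibration, close_job, regions_of, place_of gives the robot as it stands.
- The arm moves only by the tool move_arm, never from a script. Its argument "deltas" is a list of rows, each a list of 5 numbers: the closure in counts, from 0 (fully open) to 255 (shut), then the shift along the tool's x, y, z in m, then the turn about the tool's z in rad. In form: [[grip, x, y, z, roll], ...]. A call has 1 to 5 rows; each row is the pose to reach, as a shift and turn from the pose commanded when the call began, along the tool's axes at that moment; what a row does not reach only later rows make up. A row lasts 1/12 s, in which the tool goes at most 41.7 mm and 7.16 degrees, less where a joint would pass 70% of its speed; a pose out of reach is approached as far as the arm can. A call with a gripper value outside its range is refused whole. The fingers move at their own pace and stop on an object; the grip force is fixed at half the most. Time passes only in rows, so rows that repeat a pose let the fingers close. It gives the time, the measured TCP pose, the force and the opening at its end, in the units of the state.
- get_obs(): the state, without advancing time (a new reading comes with each control period).
- get_image(name): name is "side" or "top"; returns the picture (480x640x3 uint8, blue, green, red); there is no depth.
- calibration(name): a dict with "intrinsics" (3x3 intrinsics, pixels), "distortion" ([k1, k2, p1, p2, k3] as OpenCV has them; the pictures are not rectified), "world_to_cam" (4x4, takes a point from world to camera coordinates). Camera axes: x right, y down, z forward; pixel columns grow to the right and rows downward; lengths in mm; the calibration is good to about 2 mm. A picture is of the moment at which its call begins. calibration takes no time and is no camera call.
- close_job(): hands the job in, once; it reports no verdict.
Trained networks look in the newest picture that a camera, given by its name, has taken for a name from the list of things; names that differ only in an ending like _2 or _b are one class to them, and where a whole thing is asked for, a point or a joint stands for the part that bears it (a point fixed in the world has none). Each returns a list of dicts, best first, with "conf" (0 to 1); they miss things now and then, are a little off and sometimes report something else, mostly with a low value. They report only what shows in the picture. A call takes as long as a camera call. They do not tell look-alikes from the thing itself.
- regions_of(camera, name): "region" (480x640 bool, what is visible of it).
- place_of(camera, name): "location" ([x, y, z] in mm, in world coordinates, good to about 4 mm: a listed point, or the origin of a listed thing).
The state is a dict: "t": time; "qpos": joint angles; "qvel": joint speeds; "joint_torque": joint torques, N m; "ee_pos": TCP position; "orientation": TCP orientation; "ft_force": force on the tool from outside, world axes, zero at the start; "moment": the same for the moment, N m; "width": finger opening in mm.
Only numpy, scipy, OpenCV 4.12 (cv2) and the standard library are available. Lean on these libraries where they do the work, as an engineer would, in place of code of your own. Each camera call takes 0.05 s, during which the arm holds its last target.

## Working session

There is one attempt and no reset: what is moved stays moved. The work goes in short steps, Python scripts to look and compute and a tool call to move; the robot and the scene stay as the last step left them, time stands still between calls to the robot, and variables do not carry over. Pictures are saved under pics/ and viewed, and the job is handed in when it is done.

Besides the shell and the picture viewer there is one more tool, called after "Request:" as a command line: name --pt "numbers of a row" for each row, then --argument value for the rest. move_arm: Moves the arm, as the interface text tells. Its arguments: {"type":"object","properties":{"deltas":{"type":"array","items":{"type":"array","items":{"type":"number"}}}},"required":["deltas"]}

```bash
mkdir -p pics; ls
python3 - <<'E'
from workcell import *
import cv2
print(get_obs())
for c in ("side","top"):
    cv2.imwrite(f"pics/{c}0.png",get_image(c))
    k=calibration(c); print(c,k)
    for n in ("stand","guide_mouth","sleeve_mid","cover_pivot","cover_knob","probe_grip","spare_grip","rack","bearing","nut_2","loose_bin"):
        print(c,n,[(round(d['conf'],2),[round(float(v)) for v in d['location']]) for d in place_of(c,n)[:4]])
E
```

```text
pics
{'t': 0.0, 'qpos': array([-1.14600217e+00,  4.23810271e-01,  1.63067386e+00, -3.36511205e-05,
        1.08861613e+00, -1.90226597e-02]), 'qvel': array([ 0.00298668, -0.00117231,  0.00099953, -0.00034091, -0.00110487,
        0.00113969]), 'joint_torque': array([-3.46929346e-04, -5.44641960e+01, -2.73671025e+01,  6.43755728e-02,
        2.27137335e-02, -1.26802656e-04]), 'ee_pos': array([ 268.15204393, -563.9643788 ,  235.92711664]), 'orientation': array([-3.06311823e+00, -6.91138501e-01,  5.22782875e-04]), 'ft_force': array([ 0.14740989, -0.12994945, -0.44374079]), 'moment': array([ 0.02026274, -0.00785166,  0.04882177]), 'width': 87.87188193035061}
side {'intrinsics': array([[600.12322566,   0.        , 319.13054366],
       [  0.        , 600.12322566, 237.70965531],
       [  0.        ,   0.        ,   1.        ]]), 'distortion': array([0.02382475, 0.        , 0.        , 0.        , 0.        ]), 'world_to_cam': array([[-9.69413799e-01, -2.45276233e-01,  8.74392286e-03,
         5.85242004e+02],
       [-1.66537856e-01,  6.31208211e-01, -7.57523160e-01,
         1.19620678
[... 1168 characters left out ...]
3, -9.88355054e-01,
         1.10279419e+03],
       [ 0.00000000e+00,  0.00000000e+00,  0.00000000e+00,
         1.00000000e+00]])}
top stand [(0.95, [516, -182, 2])]
top guide_mouth [(0.95, [518, -180, 81])]
top sleeve_mid [(0.82, [515, -184, 27])]
top cover_pivot [(0.98, [511, -141, 84])]
top cover_knob [(0.82, [546, -210, 103])]
top probe_grip [(0.72, [378, 38, 121]), (0.68, [490, 89, 142]), (0.51, [402, 88, 88]), (0.15, [567, 336, 1])]
top spare_grip [(0.59, [517, -183, 1]), (0.57, [493, 160, 146]), (0.48, [462, 391, 1])]
top rack [(0.86, [489, 125, 0]), (0.38, [545, -211, 104])]
top bearing [(0.78, [461, 391, 0])]
top nut_2 [(0.44, [567, 337, 0])]
top loose_bin [(0.84, [787, -158, 3])]
```

View pics/side0.png

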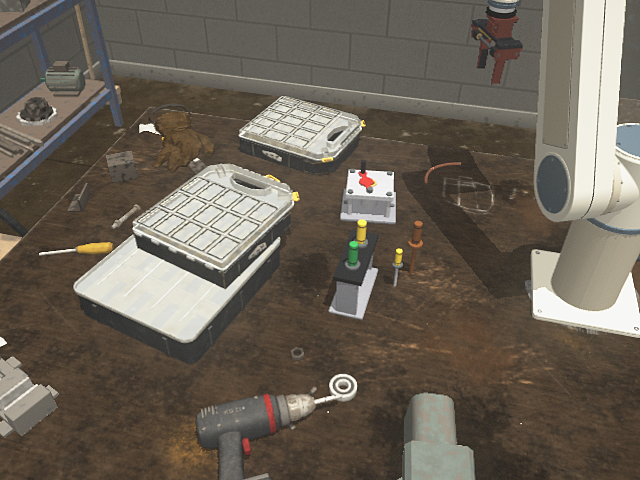

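View pics/top0.png

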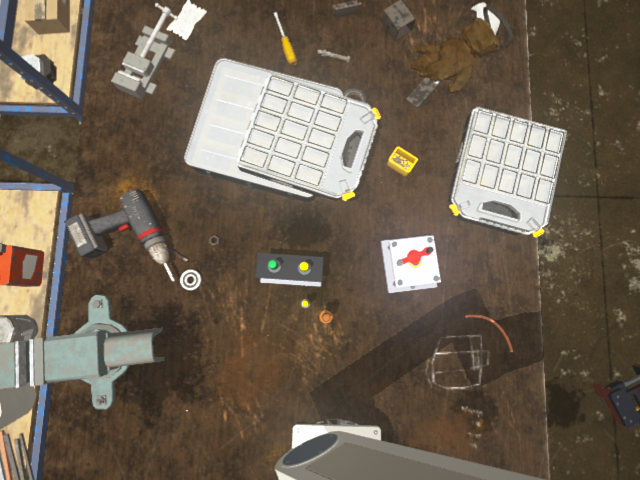

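```bash
cat > h.py <<'E'
from workcell import *
import cv2, numpy as np
from scipy.spatial.transform import Rotation as Ro
from scipy.optimize import least_squares
def proj(c,P):
    k=calibration(c); T=k['world_to_cam']
    P=np.atleast_2d(np.asarray(P,float))
    return cv2.projectPoints(P,cv2.Rodrigues(T[:3,:3])[0],T[:3,3],k['intrinsics'],k['distortion'])[0][:,0]
def atz(c,uv,z):
    return least_squares(lambda p: (proj(c,[[p[0],p[1],z]])[0]-uv),[500,0]).x
def tri(d):
    return least_squares(lambda p: np.concatenate([proj(c,[p])[0]-uv for c,uv in d.items()]),[500,0,100])
def toolvec(dw,yaw=None):
    R=Ro.from_rotvec(get_obs()['orientation']).as_matrix(); return R.T@np.asarray(dw,float)
def crop(c,x0,y0,w,h,s,name,pts=None):
    im=get_image(c) if isinstance(c,str) else c
    o=cv2.resize(im[y0:y0+h,x0:x0+w],None,fx=s,fy=s,interpolation=cv2.INTER_CUBIC)
    if pts is not None:
        for u,v in pts: cv2.circle(o,(int((u-x0+.5)*s),int((v-y0+.5)*s)),3,(255,255,0),1)
    cv2.imwrite(name,o)
E
python3 - <<'E'
from h import *
g=np.array([517,-181.]);yaw=0.14
R=np.array([[np.cos(yaw),-np.sin(yaw)],[np.sin(yaw),np.cos(yaw)]])
P=[[*(g+R@np.array([sx*58,sy*55])),78] for sx in(-1,1) for sy in(-1,1)]+[[*(g+R@np.array([0,40])),85],[544,-211,121],[490,89,171.5],[490,89,144]]
a=[]
for c,b in(("side",(325,150,90,80)),("top",(370,225,85,75))):
    im=get_image(c)
    crop(im,*b,7 if c=="side" else 8,f"pics/z_{c}.png",proj(c,P))
for c,b in(("side",(320,200,110,120)),("top",(245,240,100,90))):
    crop(c,*b,5 if c=="side" else 6,f"pics/r_{c}.png",proj(c,P))
o=get_obs(); print(Ro.from_rotvec(o['orientation']).as_matrix().round(4))
E
```

```text
[[ 0.9031  0.4294  0.    ]
 [ 0.4294 -0.9031 -0.    ]
 [-0.      0.     -1.    ]]
```

View pics/z_side.png

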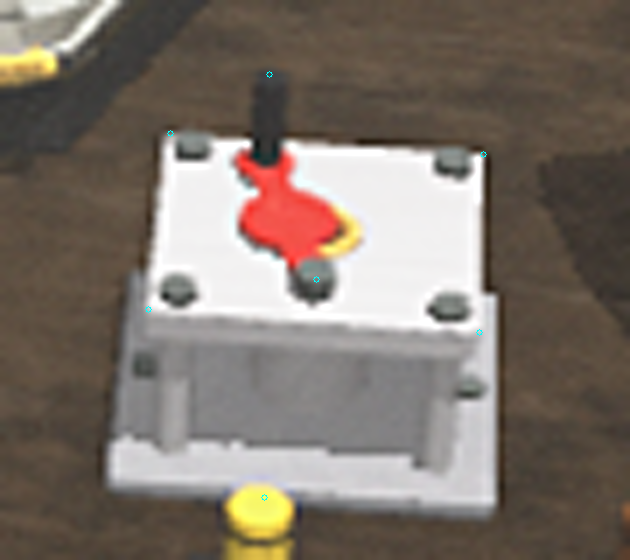

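View pics/z_top.png

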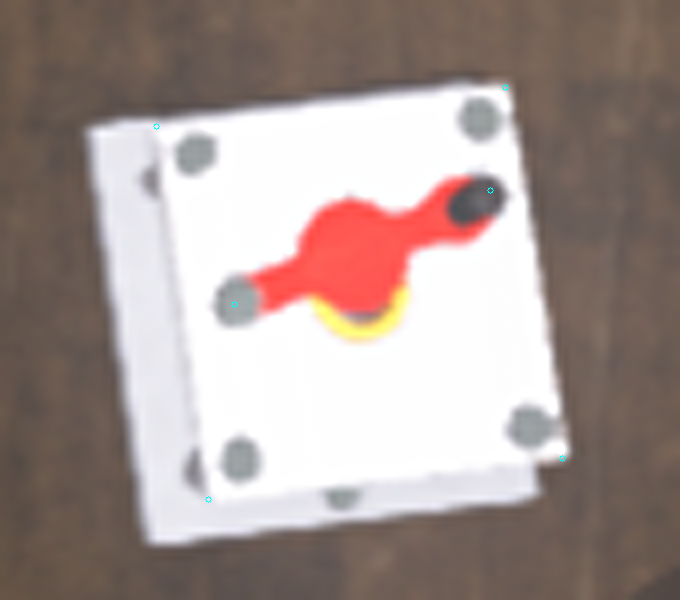

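View pics/r_side.png

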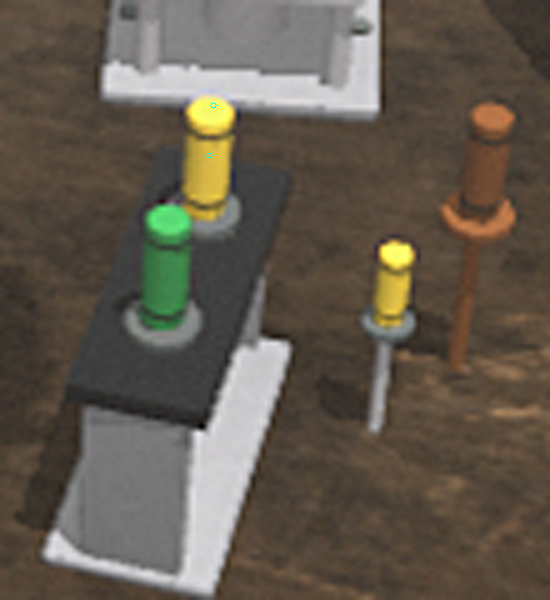

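View pics/r_top.png

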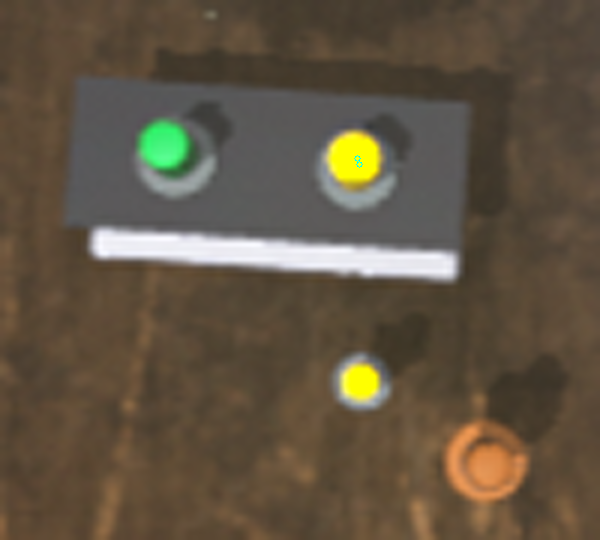

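```bash
cat > fit.py <<'E'
from h import *
top=lambda L:np.array(L,float)/8-.5+[370,225]
side=lambda L:np.array(L,float)/7-.5+[325,150]
# order (+x,+y),(+x,-y),(-x,-y),(-x,+y)
tb=top([(195,153),(480,118),(530,427),(241,460)]); sb=side([(454,163),(193,146),(179,291),(450,307)])
# side image: left = +x? check below
tc=top([(157,126),(508,84),(568,457),(207,500)]); 
def world(g,yaw,L,z):
    c,s=np.cos(yaw),np.sin(yaw); L=np.array(L,float); return np.c_[L@np.array([[c,s],[-s,c]])+g,np.full(len(L),z)]
S=np.array([(1,1),(1,-1),(-1,-1),(-1,1)])
print(proj("side",world([517,-181],.14,S*45,80))*1.0, sb)
E
python3 fit.py
```

```text
[[351.29306647 190.97791447]
 [353.63702812 170.45570181]
 [388.5485715  172.82957966]
 [387.78973132 193.55983446]] [[389.35714286 172.78571429]
 [352.07142857 170.35714286]
 [350.07142857 191.07142857]
 [388.78571429 193.35714286]]
```

```bash
cat >> fit.py <<'E'
sb=side([(179,291),(193,146),(454,163),(450,307)])
tp=top([(237,301)]); sp=side([(313,280)])
def res(p,cams):
    g,yaw,a,b=p[:2],p[2],p[3],p[4]
    B=world(g,yaw,S*[a,b],81)
    r=[]
    if "top" in cams: r+=[(proj("top",B)-tb).ravel()]
    if "side" in cams: r+=[(proj("side",B)-sb).ravel()]
    return np.concatenate(r)
for cams in (["top"],["side"],["top","side"]):
    f=least_squares(res,[517,-181,.14,45,45],args=(cams,)); print(cams,f.x.round(3),np.abs(f.fun).max().round(2))
t=tri({"top":top([(477,198)])[0],"side":side([(268,77)])[0]});print("knob top",t.x,t.fun)
t=tri({"top":tp[0],"side":sp[0]});print("pivot",t.x,t.fun)
for c,uv in(("top",(354/6-.5+245,157/6-.5+240)),("side",(212/5-.5+320,112/5-.5+200))): print(c,"probe top",atz(c,np.array(uv),171.5))
t=tri({"top":(354/6-.5+245,157/6-.5+240),"side":(212/5-.5+320,112/5-.5+200)}); print(t.x,t.fun)
# green, top view
for n,uv,s in(("green",(163,145),6),): print(atz("top",np.array(uv)/6-.5+[245,240],171.5), atz("side",np.array((167,219))/5-.5+[320,200],171.5))
E
sed -i '/^print(proj/d' fit.py; python3 fit.py
```

```text
['top'] [ 5.17671e+02 -1.81311e+02  1.46000e-01  4.79620e+01  4.48300e+01] 0.13
['side'] [ 5.17468e+02 -1.79703e+02  1.49000e-01  4.78190e+01  4.49430e+01] 0.13
['top', 'side'] [ 5.17621e+02 -1.80915e+02  1.47000e-01  4.79050e+01  4.48850e+01] 0.46
knob top [ 542.56279032 -206.45957805  122.7936442 ] [-0.02631933 -0.43351265  0.45030748  0.08606919]
pivot [ 512.63563842 -142.29668732   83.90290084] [-0.00309143 -0.05546583  0.05500255  0.00967079]
top probe top [490.5339757   90.43628657]
side probe top [489.80903393  93.42006205]
[490.47162353  90.46945599 169.08092811] [ 0.00641826  0.11338102 -0.10326341 -0.01837024]
[493.14495281 162.31572867] [494.15915583 164.36043795]
```

Request:
move_arm --pt "110 0.4 -0.2 0 -1.564" --pt "110 0.4 -0.2 0 -1.564" --pt "110 0.4 -0.2 0 -1.564" --pt "110 0.4 -0.2 0 -1.564" --pt "110 0.4 -0.2 0 -1.564"

```text
t: 1.82
ee_pos: [397.4, -398.8, 236.8]
orientation: [2.699, 1.607, 0.0]
ft_force: [0.2, -0.4, -0.7]
width: 58.0
```

```bash
cat > go.py <<'E'
import sys
from h import *
x,y,z=map(float,sys.argv[1:4]); o=get_obs(); R=Ro.from_rotvec(o['orientation']).as_matrix()
yaw=np.arctan2(R[1,0],R[0,0]); d=R.T@(np.array([x,y,z])-o['ee_pos'])/1000
ty=np.radians(float(sys.argv[4])) if len(sys.argv)>4 else yaw
print("t",round(o['t'],2),"pos",o['ee_pos'].round(1),"yaw",np.degrees(yaw).round(1),"tilt",np.degrees(np.arccos(-R[2,2])).round(2),"q6",o['qpos'][5].round(2),"w",round(o['width'],1),"F",o['ft_force'].round(1))
print("delta",d.round(4),"roll",round(-((ty-yaw+np.pi)%(2*np.pi)-np.pi),3))
E
python3 go.py 544 -210 236 115
```

```text
t 1.82 pos [ 397.4 -398.8  236.8] yaw 61.6 tilt 0.02 q6 -0.31 w 58.0 F [ 0.2 -0.4 -0.7]
delta [0.2358 0.0389 0.0008] roll -0.933
```

Request:
move_arm --pt "110 0.236 0.039 0 -0.933" --pt "110 0.236 0.039 0 -0.933" --pt "110 0.236 0.039 0 -0.933" --pt "110 0.236 0.039 0 -0.933" --pt "110 0.236 0.039 0 -0.933"

```text
t: 2.23
ee_pos: [526.4, -234.6, 236.9]
orientation: [2.073, 2.36, 0.0]
ft_force: [0.5, -1.0, -0.1]
width: 49.7
```

```bash
python3 go.py 544 -210 236 115
```

```text
t 2.23 pos [ 526.4 -234.6  236.9] yaw 97.4 tilt 0.03 q6 -0.57 w 49.7 F [ 0.5 -1.  -0.1]
delta [0.0222 0.0207 0.0009] roll -0.307
```

Request:
move_arm --pt "110 0.0222 0.0207 0 -0.307" --pt "110 0.0222 0.0207 0 -0.307" --pt "110 0.0222 0.0207 0.03 -0.307" --pt "110 0.0222 0.0207 0.06 -0.307" --pt "110 0.0222 0.0207 0.09 -0.307"

```text
t: 2.65
ee_pos: [543.9, -211.6, 146.3]
orientation: [1.694, 2.644, 0.001]
ft_force: [1.0, -0.5, -0.6]
width: 49.9
```

```bash
python3 go.py 544 -210 105 115; python3 -c "
from h import *
crop('side',290,110,150,120,5,'pics/k_side.png');crop('top',360,190,120,100,6,'pics/k_top.png')"
```

```text
t 2.65 pos [ 543.9 -211.6  146.3] yaw 114.7 tilt 0.12 q6 -0.82 w 49.9 F [ 1.  -0.5 -0.6]
delta [0.0015 0.0007 0.0413] roll -0.005
```

View pics/k_side.png

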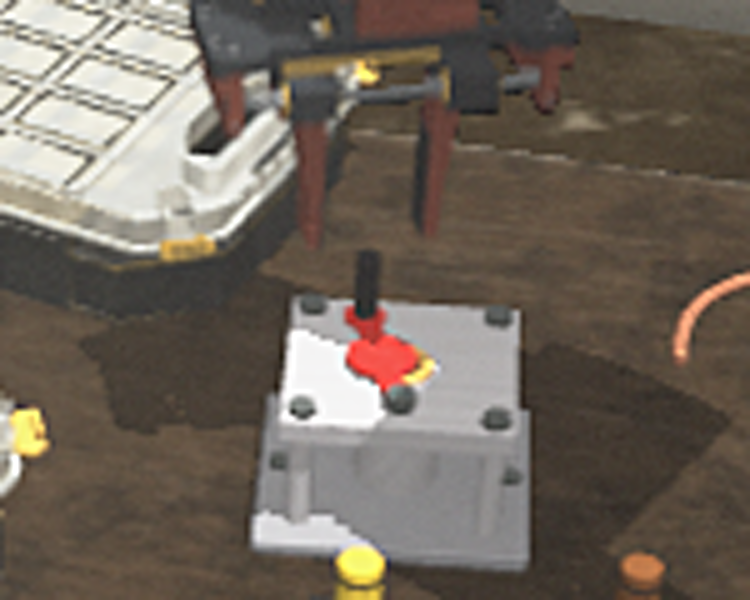

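View pics/k_top.png

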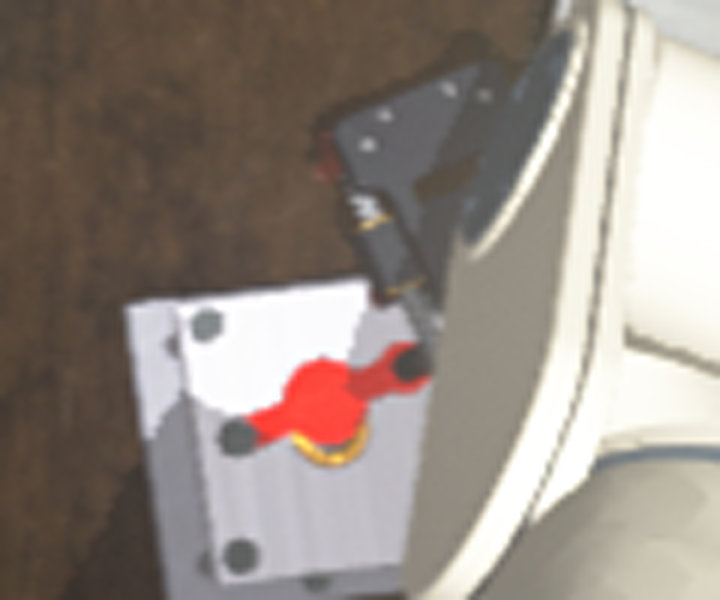

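Request:
move_arm --pt "110 0.0015 0 0.02 0" --pt "110 0.0015 0 0.041 0" --pt "190 0.0015 0 0.041 0" --pt "190 0.0015 0 0.041 0" --pt "190 0.0015 0 0.041 0"

```text
t: 3.17
ee_pos: [543.5, -211.0, 107.5]
orientation: [1.695, 2.642, 0.001]
ft_force: [-0.5, -0.5, -0.1]
width: 33.7
```

```bash
python3 go.py 544 -210 105 115; python3 -c "
from h import *
crop('side',290,110,150,120,5,'pics/k_side2.png')
o=get_obs();R=Ro.from_rotvec(o['orientation']).as_matrix()
p=np.array([511.8,-141.4])
for th in np.arange(.437,1.75,.1): 
  k=p+76*np.array([np.sin(th),-np.cos(th)]); print(th.round(3),(R.T@np.array([*k-o['ee_pos'][:2],0])/1000).round(4))"
```

```text
t 3.17 pos [ 543.5 -211.   107.5] yaw 114.6 tilt 0.12 q6 -0.82 w 33.7 F [-0.5 -0.5 -0.1]
delta [0.0007 0.0008 0.0025] roll -0.006
0.437 [ 0.0006  0.0006 -0.    ]
0.537 [0.001  0.0082 0.    ]
0.637 [0.0022 0.0157 0.    ]
0.737 [0.0041 0.023  0.    ]
0.837 [0.0068 0.0301 0.    ]
0.937 [0.0102 0.037  0.    ]
1.037 [0.0142 0.0434 0.0001]
1.137 [0.0188 0.0494 0.0001]
1.237 [0.024  0.0549 0.0001]
1.337 [0.0298 0.0599 0.0001]
1.437 [0.036  0.0643 0.    ]
1.537 [0.0426 0.068  0.    ]
1.637 [0.0496 0.0711 0.    ]
1.737 [0.0568 0.0734 0.    ]
```

View pics/k_side2.png

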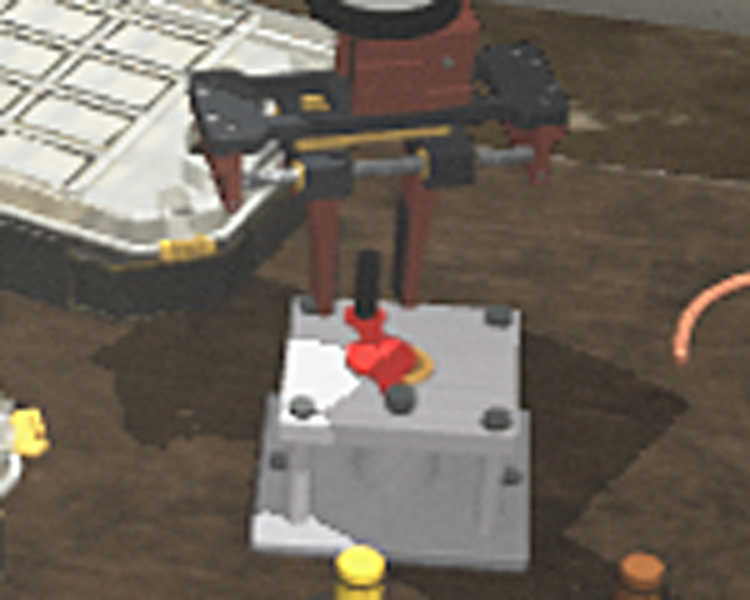

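Request:
move_arm --pt "195 0.001 0.0082 0.002 -0.1" --pt "195 0.0022 0.0157 0.002 -0.2" --pt "195 0.0041 0.023 0.002 -0.3" --pt "195 0.0068 0.03 0.002 -0.4" --pt "195 0.0102 0.037 0.002 -0.5"

```text
t: 3.63
ee_pos: [573.0, -186.1, 105.5]
orientation: [0.982, 2.982, -0.0]
ft_force: [-0.5, -0.5, -0.4]
width: 20.7
```

```bash
python3 -c "
from h import *
o=get_obs();R=Ro.from_rotvec(o['orientation']).as_matrix()
print(o['ee_pos'],o['ft_force'],o['width'],o['qpos'][5])
p=np.array([511.8,-141.4])
for th in np.arange(.937,1.85,.1): 
  k=p+76*np.array([np.sin(th),-np.cos(th)]); print(th.round(3),(R.T@np.array([*k-o['ee_pos'][:2],0])/1000).round(4))"
```

```text
[ 572.95957866 -186.05895539  105.47767957] [-0.4847689  -0.52839192 -0.36729087] 20.660173824380113 -1.2683410584785169
0.937 [-0.0003 -0.0002  0.    ]
1.037 [0.0001 0.0074 0.    ]
1.137 [0.0013 0.0149 0.    ]
1.237 [0.0032 0.0222 0.    ]
1.337 [0.0058 0.0293 0.    ]
1.437 [0.0091 0.0362 0.    ]
1.537 [ 0.0131  0.0426 -0.    ]
1.637 [ 0.0177  0.0487 -0.    ]
1.737 [ 0.0229  0.0542 -0.    ]
1.837 [ 0.0286  0.0592 -0.    ]
```

Request:
move_arm --pt "195 0.0002 0.0074 0 -0.1" --pt "195 0.0013 0.0149 0 -0.2" --pt "195 0.0032 0.0222 0 -0.3" --pt "195 0.0058 0.0293 0 -0.4" --pt "195 0.0091 0.0362 0 -0.5"

```text
t: 4.05
ee_pos: [587.3, -151.4, 105.5]
orientation: [0.213, 3.132, -0.001]
ft_force: [0.1, -0.5, 0.3]
width: 20.5
```

```bash
python3 -c "
from h import *
o=get_obs();R=Ro.from_rotvec(o['orientation']).as_matrix()
print(o['ee_pos'],o['ft_force'],o['width'],o['qpos'][5])
p=np.array([511.8,-141.4])
for th in np.arange(1.437,1.85,.1): 
  k=p+76*np.array([np.sin(th),-np.cos(th)]); print(th.round(3),(R.T@np.array([*k-o['ee_pos'][:2],0])/1000).round(4))"
```

```text
[ 587.29311693 -151.38762917  105.50345851] [ 0.12631669 -0.45684629  0.26084287] 20.48255147240308 -1.706595274427209
1.437 [ 0.0002 -0.0002 -0.    ]
1.537 [ 0.0005  0.0074 -0.    ]
1.637 [ 0.0017  0.0149 -0.    ]
1.737 [ 0.0036  0.0223 -0.    ]
1.837 [ 0.0062  0.0294 -0.    ]
```

Go to 1.737 (cover about 1.54), settle there, then open and rise.

Request:
move_arm --pt "195 0.0005 0.0074 0 -0.1" --pt "195 0.0017 0.0149 0 -0.2" --pt "195 0.0036 0.0223 0 -0.3" --pt "195 0.0036 0.0223 0 -0.3" --pt "150 0.0036 0.0223 0 -0.3"

```text
t: 4.47
ee_pos: [586.6, -128.8, 105.1]
orientation: [-0.246, 3.13, -0.001]
ft_force: [-0.6, 0.1, 0.1]
width: 24.6
```

Request:
move_arm --pt "120 0 0 0 0" --pt "120 0 0 -0.03 0" --pt "120 0 0 -0.07 0" --pt "120 0 0 -0.11 0" --pt "120 0 0 -0.15 0"

```text
t: 4.88
ee_pos: [585.5, -129.2, 255.5]
orientation: [0.245, -3.132, -0.0]
ft_force: [0.9, 0.1, 0.6]
width: 46.4
```

```bash
python3 go.py 490.5 91 255 90; python3 -c "
from h import *
crop('side',290,110,150,120,5,'pics/o_side.png');crop('top',360,190,120,100,6,'pics/o_top.png')"
```

```text
t 4.88 pos [ 585.5 -129.2  255.5] yaw -171.0 tilt 0.03 q6 -1.96 w 46.4 F [0.9 0.1 0.6]
delta [0.0595 0.2323 0.0006] roll 1.727
```

View pics/o_side.png

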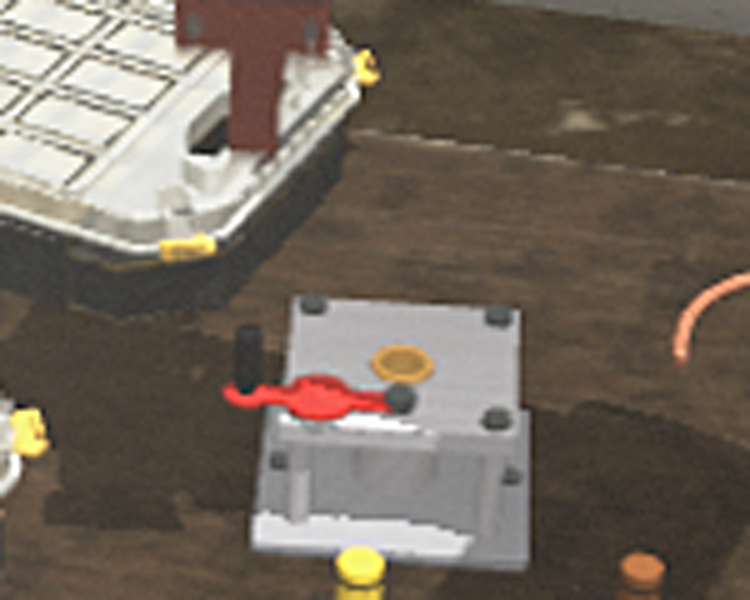

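View pics/o_top.png

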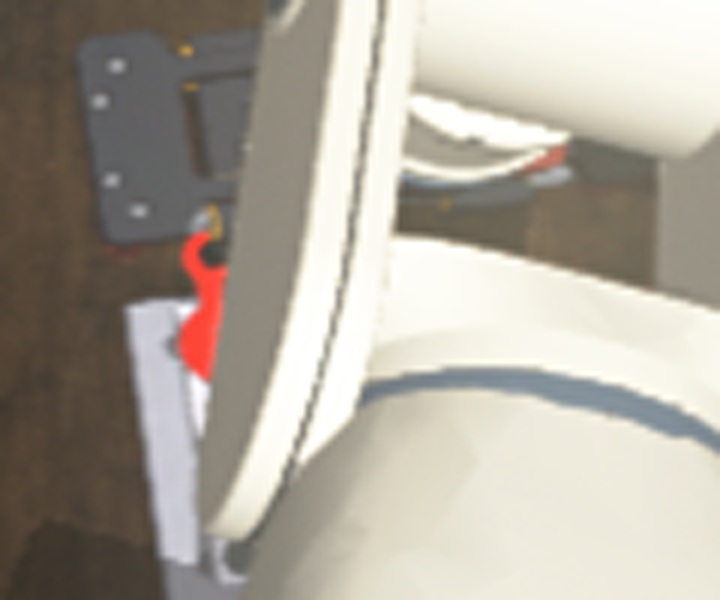

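Request:
move_arm --pt "60 0.0595 0.2323 0 1.727" --pt "60 0.0595 0.2323 0 1.727" --pt "60 0.0595 0.2323 0 1.727" --pt "60 0.0595 0.2323 0 1.727" --pt "60 0.0595 0.2323 0 1.727"

```text
t: 5.4
ee_pos: [505.6, 54.9, 253.5]
orientation: [-0.696, -3.063, -0.0]
ft_force: [0.5, 0.6, 0.4]
width: 67.3
```

```bash
python3 go.py 490.5 91 255 90;python3 -c "
from h import *
crop('top',360,190,120,100,6,'pics/o_top2.png')"
```

```text
t 5.4 pos [505.6  54.9 253.5] yaw 154.4 tilt 0.01 q6 -1.04 w 67.3 F [0.5 0.6 0.4]
delta [ 0.0292  0.0261 -0.0015] roll 1.124
```

View pics/o_top2.png

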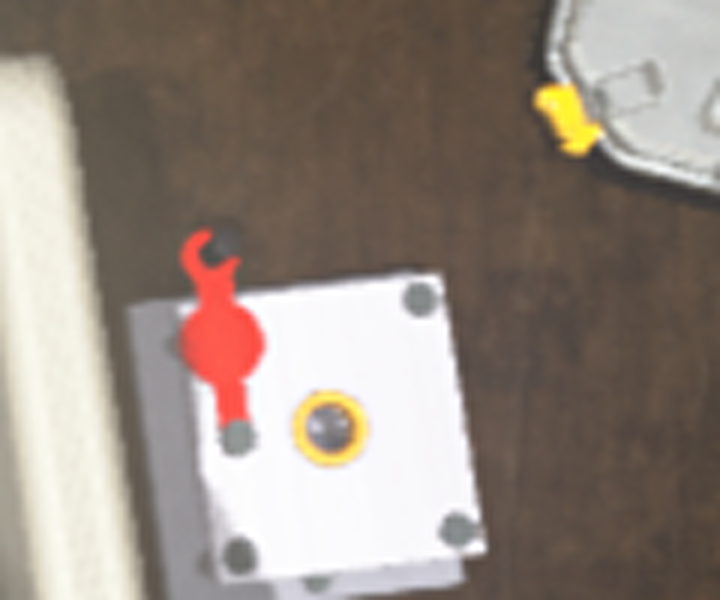

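```bash
python3 -c "
from h import *
t=np.array([331,428])/6-.5+[360,190]; s=np.array([402,364])/5-.5+[290,110]
print(atz('top',t,80),atz('side',s,80)); r=tri({'top':t,'side':s});print(r.x,r.fun)
# ring mask centroid
for c in('top','side'):
  im=get_image(c); h=cv2.cvtColor(im,cv2.COLOR_BGR2HSV); m=cv2.inRange(h,(12,110,90),(35,255,255))
  p=proj(c,[[517.6,-181,80]])[0]; z=np.zeros_like(m); cv2.circle(z,(int(p[0]),int(p[1])),12,255,-1); m&=z
  ys,xs=np.nonzero(m); e=cv2.minEnclosingCircle(np.c_[xs,ys].astype(np.float32)); hull=cv2.convexHull(np.c_[xs,ys]); f=cv2.moments(hull); ce=np.array([f['m10'],f['m01']])/f['m00']
  print(c,p,ce,atz(c,ce,80))
"
```

```text
[ 517.088244   -181.48553432] [ 517.49711449 -178.28992326]
[ 517.68274415 -182.08627688   77.27784644] [-0.00742239 -0.13270225  0.13372087  0.0236053 ]
top [414.46874401 260.62142531] [414.41836735 260.78231293] [ 517.19818093 -180.8724147 ]
side [370.05665332 181.68890313] [369.81381381 182.66966967] [ 517.41410301 -176.65954053]
```

Request:
move_arm --pt "60 0.0292 0.0261 0 1.124" --pt "60 0.0292 0.0261 0 1.124" --pt "60 0.0292 0.0261 0 1.124" --pt "60 0.0292 0.0261 0 1.124" --pt "60 0.0292 0.0261 0 1.124"

```text
t: 5.97
ee_pos: [492.0, 88.9, 253.6]
orientation: [1.587, 2.711, -0.0]
ft_force: [-0.3, -0.2, 0.7]
width: 67.0
```

```bash
python3 go.py 490.5 91 190 90
```

```text
t 5.97 pos [492.   88.9 253.6] yaw 119.3 tilt 0.03 q6 -0.36 w 67.0 F [-0.3 -0.2  0.7]
delta [ 0.0026 -0.0003  0.0636] roll 0.512
```

Request:
move_arm --pt "60 0.0026 0 0 0.512" --pt "60 0.0026 0 0 0.512" --pt "60 0.0026 0 0 0.512" --pt "60 0.0026 0 0.02 0.512" --pt "60 0.0026 0 0.05 0.512"

```text
t: 6.38
ee_pos: [493.1, 91.2, 205.5]
orientation: [2.22, 2.217, 0.009]
ft_force: [0.9, 0.4, -0.5]
width: 67.6
```

```bash
python3 go.py 490.5 91 140 90;python3 -c "
from h import *
crop('side',300,130,150,150,4,'pics/p_side.png');crop('top',245,220,100,90,6,'pics/p_top.png')"
```

```text
t 6.38 pos [493.1  91.2 205.5] yaw 89.9 tilt 0.4 q6 0.16 w 67.6 F [ 0.9  0.4 -0.5]
delta [-0.0002 -0.0031  0.0655] roll -0.001
```

View pics/p_side.png

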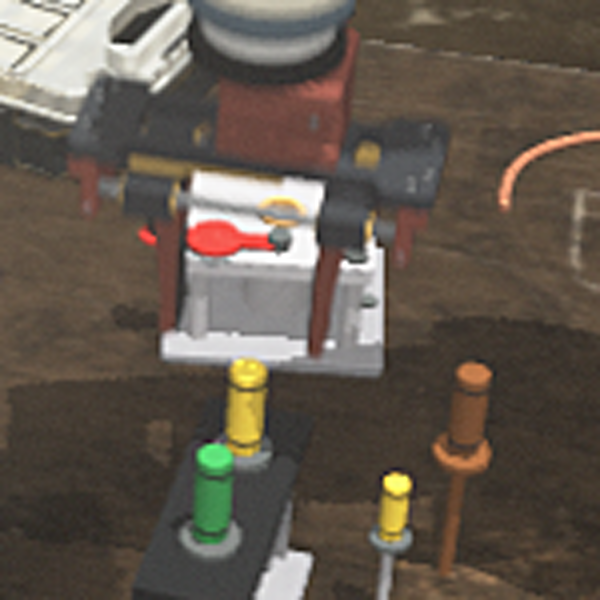

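View pics/p_top.png

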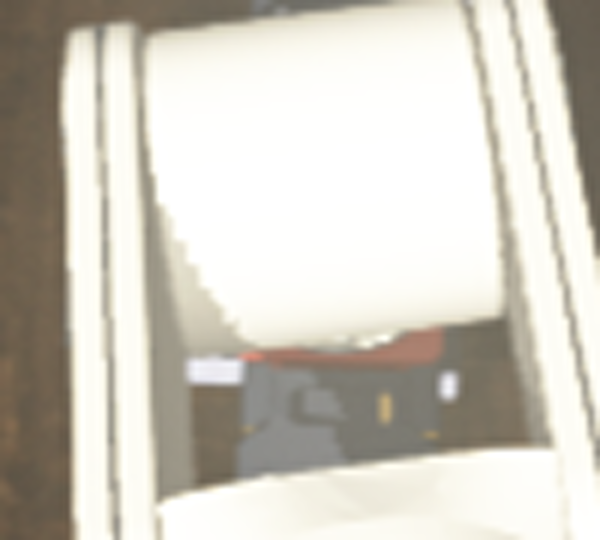

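Request:
move_arm --pt "60 0 -0.003 0.02 0" --pt "60 0 -0.003 0.04 0" --pt "60 0 -0.003 0.0645 0" --pt "60 0 -0.003 0.0645 0" --pt "60 0 -0.003 0.0645 0"

```text
t: 6.9
ee_pos: [487.1, 91.5, 139.3]
orientation: [-2.214, -2.228, 0.003]
ft_force: [0.1, -0.1, 1.3]
width: 67.7
```

```bash
python3 go.py 490.5 91 141 90;python3 -c "
from h import *
crop('side',300,130,150,150,4,'pics/q_side.png')"
```

```text
t 6.9 pos [487.1  91.5 139.3] yaw 90.4 tilt 0.11 q6 0.16 w 67.7 F [ 0.1 -0.1  1.3]
delta [-0.0005  0.0034 -0.0017] roll 0.006
```

View pics/q_side.png

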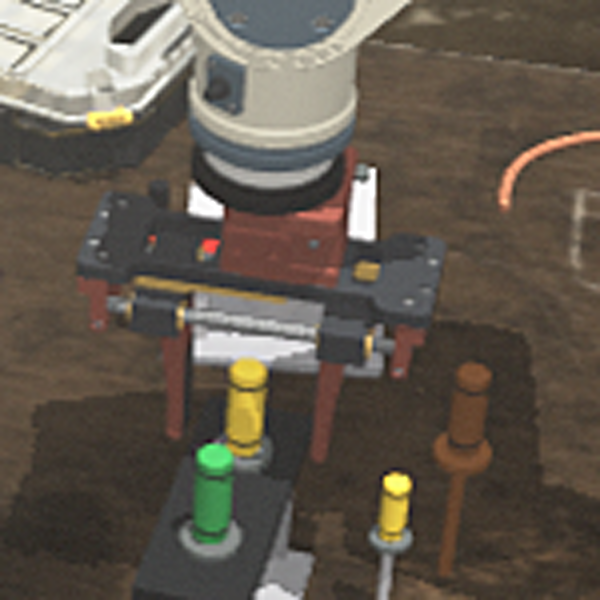

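Request:
move_arm --pt "60 -0.0005 0.003 0 0" --pt "60 -0.0005 0.003 0 0" --pt "130 -0.0005 0.003 0 0" --pt "180 -0.0005 0.003 0 0" --pt "255 -0.0005 0.003 0 0"

```text
t: 7.37
ee_pos: [490.2, 91.8, 139.7]
orientation: [2.214, 2.228, 0.001]
ft_force: [-0.2, 0.5, -1.0]
width: 50.6
```

Request:
move_arm --pt "255 0 0 0 0" --pt "255 0 0 0 0" --pt "255 0 0 0 0" --pt "255 0 0 0 0" --pt "255 0 0 0 0"

```text
t: 7.78
ee_pos: [489.9, 91.7, 139.1]
orientation: [-2.214, -2.228, 0.0]
ft_force: [0.5, -0.6, -0.3]
width: 18.6
```

```bash
python3 go.py 490.5 91 141 90
```

```text
t 7.78 pos [489.9  91.7 139.1] yaw 90.4 tilt 0.01 q6 0.15 w 18.6 F [ 0.5 -0.6 -0.3]
delta [-0.0007  0.0005 -0.0019] roll 0.006
```

Request:
move_arm --pt "255 0 0 -0.01 0" --pt "255 0 0 -0.025 0" --pt "255 0 0 -0.045 0" --pt "255 0 0 -0.065 0" --pt "255 0 0 -0.085 0"

```text
t: 8.2
ee_pos: [489.8, 91.7, 225.6]
orientation: [-2.214, -2.228, 0.0]
ft_force: [0.4, 1.6, -1.0]
width: 18.6
```

Request:
move_arm --pt "255 0 0 -0.02 0" --pt "255 0 0 -0.04 0" --pt "255 0 0 -0.055 0" --pt "255 0 0 -0.065 0" --pt "255 0 0 -0.065 0"

```text
t: 8.62
ee_pos: [491.0, 91.9, 291.7]
orientation: [2.213, 2.227, 0.005]
ft_force: [0.6, 0.2, -0.7]
width: 19.1
```

```bash
python3 go.py 517.5 -181 290 90;python3 -c "
from h import *
cv2.imwrite('pics/l_side.png',get_image('side'));cv2.imwrite('pics/l_top.png',get_image('top'))"
```

```text
t 8.62 pos [491.   91.9 291.7] yaw 90.4 tilt 0.23 q6 0.15 w 19.1 F [ 0.6  0.2 -0.7]
delta [-0.2731  0.0247  0.0016] roll 0.006
```

View pics/l_side.png

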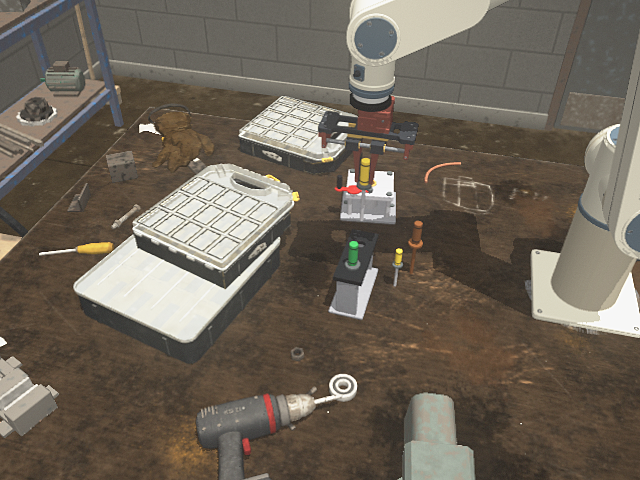

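Request:
move_arm --pt "255 -0.015 0.0015 0 0" --pt "255 -0.04 0.004 0 0" --pt "255 -0.07 0.007 0 0" --pt "255 -0.1 0.0095 0 0" --pt "255 -0.13 0.012 0 0"

```text
t: 9.13
ee_pos: [502.0, -39.3, 287.7]
orientation: [-2.212, -2.228, 0.003]
ft_force: [0.9, 0.1, -1.2]
width: 18.5
```

Request:
move_arm --pt "255 -0.03 0.003 0 0" --pt "255 -0.06 0.006 0 0" --pt "255 -0.09 0.009 0 0" --pt "255 -0.12 0.011 0 0" --pt "255 -0.135 0.0125 0 0"

```text
t: 9.55
ee_pos: [515.5, -175.8, 287.5]
orientation: [-2.215, -2.225, 0.003]
ft_force: [0.3, 0.3, -0.5]
width: 18.5
```

```bash
python3 go.py 517.5 -181 290 90
```

```text
t 9.55 pos [ 515.5 -175.8  287.5] yaw 90.3 tilt 0.14 q6 -0.35 w 18.5 F [ 0.3  0.3 -0.5]
delta [-0.0052  0.002  -0.0025] roll 0.005
```

Request:
move_arm --pt "255 -0.005 0.002 0 0" --pt "255 -0.005 0.002 0 0" --pt "255 -0.005 0.002 0 0" --pt "255 -0.005 0.002 0 0" --pt "255 -0.005 0.002 0 0"

```text
t: 9.97
ee_pos: [518.1, -176.9, 289.0]
orientation: [-2.212, -2.229, 0.0]
ft_force: [0.2, -0.1, -0.8]
width: 18.5
```

```bash
python3 go.py 517.5 -181 290 90; python3 -c "
from h import *
crop('side',310,60,120,160,4,'pics/m_side.png');crop('top',360,190,120,100,6,'pics/m_top.png')
for c in('side','top'): print([(d['conf'],d['location']) for d in place_of(c,'probe_tip')],[(d['conf'],d['location']) for d in place_of(c,'probe_grip')])"
```

```text
t 9.97 pos [ 518.1 -176.9  289. ] yaw 90.4 tilt 0.04 q6 -0.36 w 18.5 F [ 0.2 -0.1 -0.8]
delta [-0.0041 -0.0006 -0.001 ] roll 0.008
[(0.72, [373.2, 38.2, -2.3]), (0.61, [408.9, 87.8, -3.7]), (0.58, [517.2, -178.5, 167.9])] [(0.86, [375.9, 34.3, 123.1]), (0.74, [404.9, 87.6, 85.6]), (0.57, [519.2, -182.0, 293.7])]
[(0.46, [516.1, -175.4, 174.0])] [(0.59, [375.7, 39.0, 119.4]), (0.4, [403.0, 85.0, 88.8]), (0.39, [518.3, -181.0, 292.7])]
```

View pics/m_side.png

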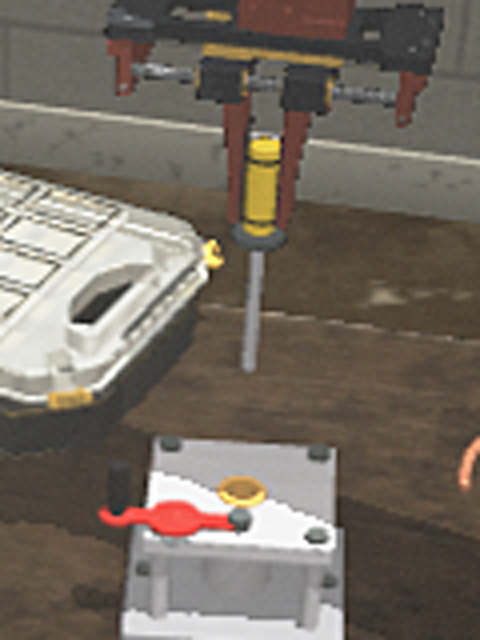

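View pics/m_top.png

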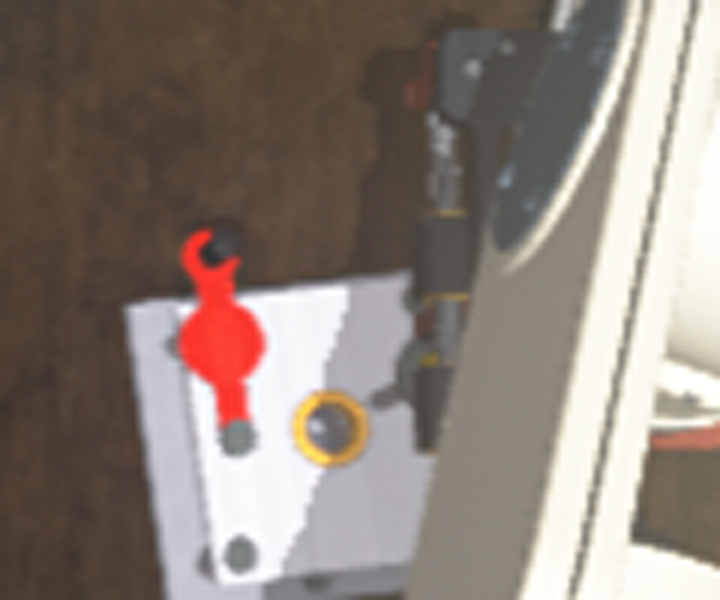

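```bash
python3 -c "
from h import *
P=[[518,-180,z] for z in (170,215,260,294)]
a=proj('side',P);b=proj('top',P)
print(a,b)
crop('side',355,90,40,70,8,'pics/n_side.png',a);crop('top',405,235,50,40,14,'pics/n_top.png',b)"
```

```text
[[372.21360104 151.50356552]
 [373.48337838 135.3604305 ]
 [374.8091402  118.52710444]
 [375.85033921 105.32224325]] [[422.94859876 256.79916261]
 [428.00286195 254.72309992]
 [433.54326676 252.44745035]
 [438.09611934 250.57750187]]
```

View pics/n_side.png

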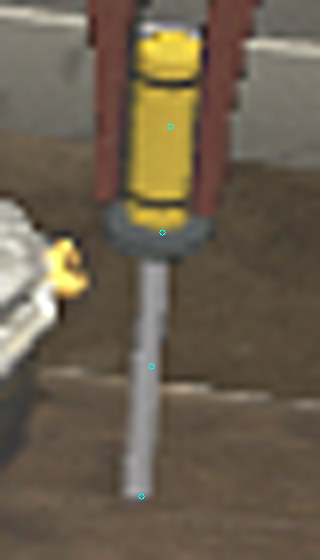

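View pics/n_top.png

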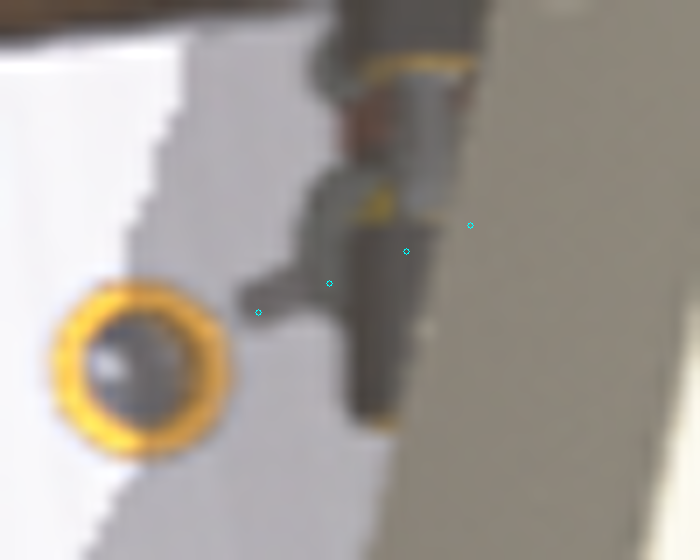

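```bash
python3 go.py 517.5 -181 290 90; python3 -c "
from h import *
for i in range(6):
  get_image('top'); o=get_obs(); print(o['ee_pos'],o['qpos'])"
```

```text
t 10.37 pos [ 518.2 -178.   289.3] yaw 90.4 tilt 0.01 q6 -0.36 w 18.8 F [-0.6 -0.9 -0.8]
delta [-0.003  -0.0007 -0.0007] roll 0.006
[ 518.21196746 -178.03114933  289.25232703] [-3.52637061e-01  2.50575207e-01  1.75128047e+00  2.95976579e-06
  1.13965849e+00 -3.58988425e-01]
[ 518.2199919  -178.09535407  289.23310407] [-3.52745481e-01  2.50638986e-01  1.75124196e+00  1.00870648e-05
  1.13963143e+00 -3.59059751e-01]
[ 518.2057249  -178.11186652  289.21290987] [-3.52783429e-01  2.50675766e-01  1.75124207e+00  1.14433497e-05
  1.13965586e+00 -3.59017674e-01]
[ 518.19748196 -178.15421183  289.20282385] [-3.52858317e-01  2.50700040e-01  1.75123420e+00  5.64082911e-06
  1.13964878e+00 -3.59015209e-01]
[ 518.21402276 -178.16745727  289.2163861 ] [-3.52875328e-01  2.50702367e-01  1.75119785e+00  1.53443935e-05
  1.13965122e+00 -3.59020960e-01]
[ 518.18999505 -178.17588804  289.19681777] [-3.52887101e-01  2.50715206e-01  1.75122856e+00 -2.10149424e-05
  1.13965803e+00 -3.59007258e-01]
```

Request:
move_arm --pt "255 -0.0015 -0.002 0 0" --pt "255 -0.0015 -0.002 0.015 0" --pt "255 -0.0015 -0.002 0.035 0" --pt "255 -0.0015 -0.002 0.05 0" --pt "255 -0.0015 -0.002 0.06 0"

```text
t: 11.08
ee_pos: [515.4, -179.5, 227.7]
orientation: [-2.214, -2.227, 0.001]
ft_force: [-0.4, -0.8, -0.5]
width: 18.9
```

Request:
move_arm --pt "255 0 0 0 0" --pt "255 0 0 0 0" --pt "255 0 0 0 0" --pt "255 0 0 0 0" --pt "255 0 0 0 0"

```text
t: 11.5
ee_pos: [516.8, -179.8, 230.1]
orientation: [2.213, 2.227, 0.001]
ft_force: [0.0, -0.9, -0.8]
width: 18.9
```

```bash
python3 go.py 516 -180 170 90; python3 -c "
from h import *
P=[[517,-181,z] for z in (110,155,200)]+[[517.2,-181.2,80]]
a=proj('side',P);b=proj('top',P)
crop('side',350,110,50,80,7,'pics/n_side2.png',a);crop('top',395,235,50,40,14,'pics/n_top2.png',b)
get_image('side');print(get_obs()['ee_pos'])"
```

```text
t 11.5 pos [ 516.8 -179.8  230.1] yaw 90.4 tilt 0.1 q6 -0.36 w 18.9 F [ 0.  -0.9 -0.8]
delta [-0.0001 -0.0009  0.0601] roll 0.006
[ 516.44729447 -179.68929409  229.68935805]
```

View pics/n_side2.png

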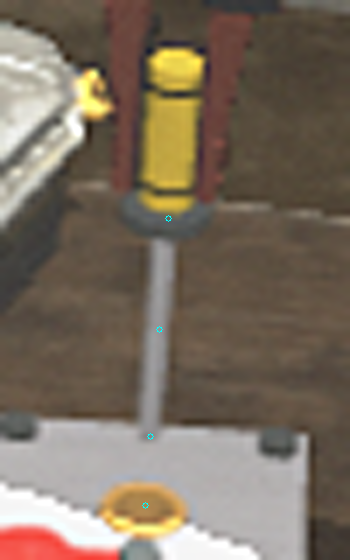

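View pics/n_top2.png

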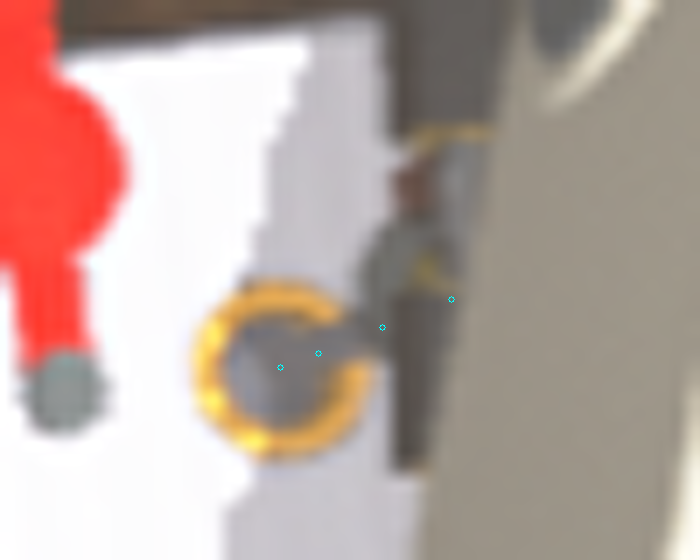

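```bash
python3 -c "
from h import *
im=get_image('top');c=im[250:272,402:432]
c=cv2.resize(c,None,fx=24,fy=24,interpolation=cv2.INTER_CUBIC).astype(float)
c=np.clip((c-40)*1.6,0,255).astype(np.uint8)
def dr(x,y,z,col):
  t=np.linspace(0,2*np.pi,40)
  for r,zz in((11,80),):pass
o=get_obs()['ee_pos'];print(o)
def poly(P,col):
  p=((proj('top',P)-[402,250]+.5)*24).astype(int); cv2.polylines(c,[p],True,col,1)
t=np.linspace(0,2*np.pi,40)
poly(np.c_[516.8+11*np.cos(t),-181.7+11*np.sin(t),80+0*t],(0,255,0))
for z in (111,140):poly(np.c_[517+4*np.cos(t),-181+4*np.sin(t),z+0*t],(255,0,255))
cv2.imwrite('pics/e1.png',c)"
```

```text
[ 516.376288   -179.66928652  229.58385573]
```

View pics/e1.png

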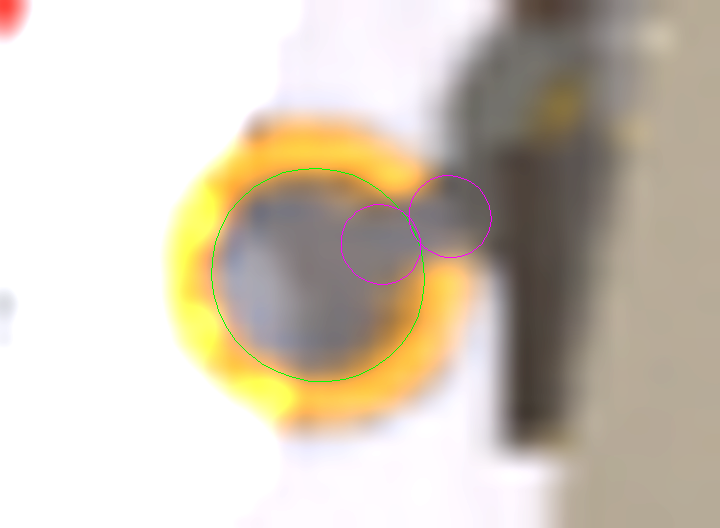

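```bash
python3 -c "
from h import *
im=get_image('top');X,Y=408,238
c=im[Y:Y+30,X:X+30]
c=cv2.resize(c,None,fx=20,fy=20,interpolation=cv2.INTER_CUBIC).astype(float)
c=np.clip((c-40)*1.6,0,255).astype(np.uint8)
def poly(P,col):
  p=((proj('top',P)-[X,Y]+.5)*20).astype(int); cv2.polylines(c,[p],True,col,1)
t=np.linspace(0,2*np.pi,40)
for z,col in ((200.7,(255,0,255)),(206.7,(255,255,0))):poly(np.c_[517.2+16*np.cos(t),-181.1+16*np.sin(t),z+0*t],col)
cv2.imwrite('pics/e2.png',c)
im=get_image('side');X,Y=350,110
c=cv2.resize(im[Y:Y+75,X:X+45],None,fx=8,fy=8,interpolation=cv2.INTER_CUBIC)
def poly(P,col):
  p=((proj('side',P)-[X,Y]+.5)*8).astype(int); cv2.polylines(c,[p],True,col,1)
for z,r,col in ((110.7,4,(255,0,255)),(200.7,4,(255,0,255)),(206.7,16,(255,255,0)),(200.7,16,(255,255,0)),(262,9.5,(255,0,0))):poly(np.c_[517.2+r*np.cos(t),-181.1+r*np.sin(t),z+0*t],col)
poly(np.c_[517+11*np.cos(t),-181.3+11*np.sin(t),80+0*t],(0,255,0))
cv2.imwrite('pics/e3.png',c)
"
```

```text
(no output)
```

View pics/e2.png

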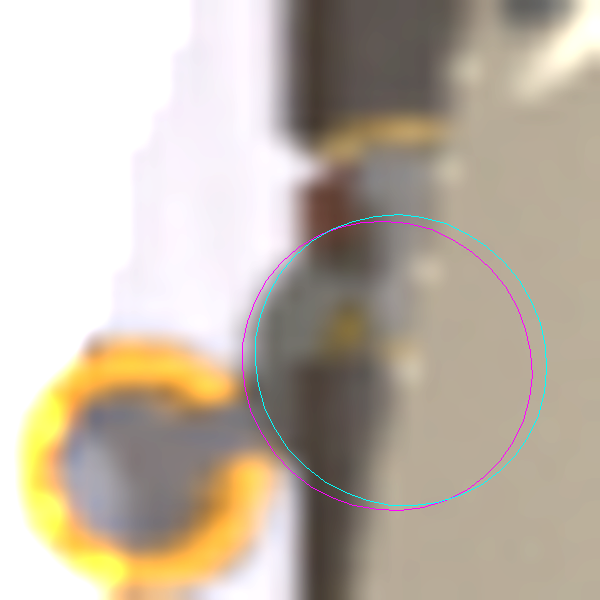

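View pics/e3.png

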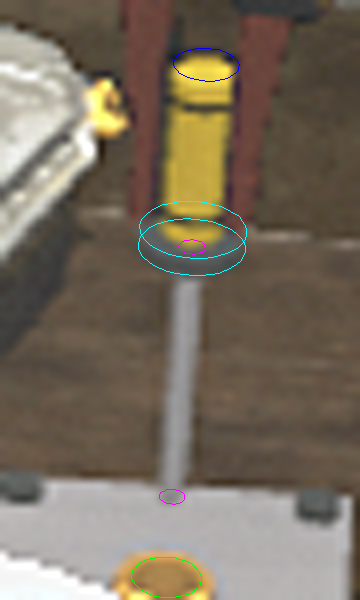

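Request:
move_arm --pt "255 0 0 0.005 0" --pt "255 0 0 0.012 0" --pt "255 0 0 0.019 0" --pt "255 0 0 0.024 0" --pt "255 0 0 0.026 0"

```text
t: 12.22
ee_pos: [515.5, -179.4, 201.7]
orientation: [-2.213, -2.227, 0.001]
ft_force: [0.1, -0.8, -0.4]
width: 18.6
```

```bash
cat > chk.py <<'E'
import sys
from h import *
n=sys.argv[1]; x,y=517.2,-181.1
a,b=get_image('side'),get_image('top')
o=get_obs();print(o['t'],o['ee_pos'],o['ft_force']); tip=o['ee_pos'][2]-119
t=np.linspace(0,2*np.pi,40)
for im,cam,X,Y,W,H,s in ((a,'side',350,115,45,75,8),(b,'top',402,240,35,35,17)):
  c=cv2.resize(im[Y:Y+H,X:X+W],None,fx=s,fy=s,interpolation=cv2.INTER_CUBIC)
  def poly(P,col):
    p=((proj(cam,P)-[X,Y]+.5)*s).astype(int); cv2.polylines(c,[p],True,col,1)
  for z,r,col in ((tip,4,(255,0,255)),(tip+90,4,(255,0,255)),(tip+90,16,(255,255,0)),(tip+96,16,(255,255,0)),(tip+151,9.5,(255,0,0))):poly(np.c_[x+r*np.cos(t),y+r*np.sin(t),z+0*t],col)
  poly(np.c_[517+11*np.cos(t),-181.3+11*np.sin(t),80+0*t],(0,255,0))
  cv2.imwrite(f'pics/{n}_{cam}.png',c)
E
python3 chk.py f1
```

```text
12.3167 [ 515.81534843 -179.4766234   202.35427999] [-0.89971716  0.86247074 -0.35515343]
```

View pics/f1_side.png

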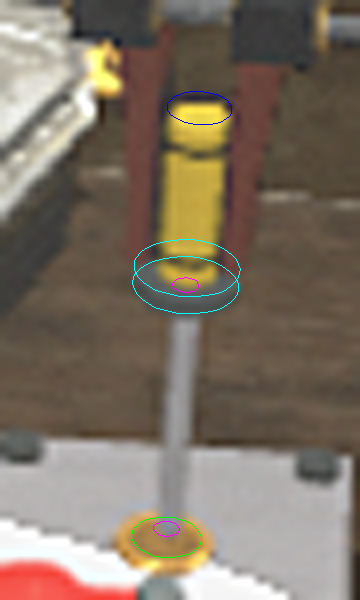

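View pics/f1_top.png

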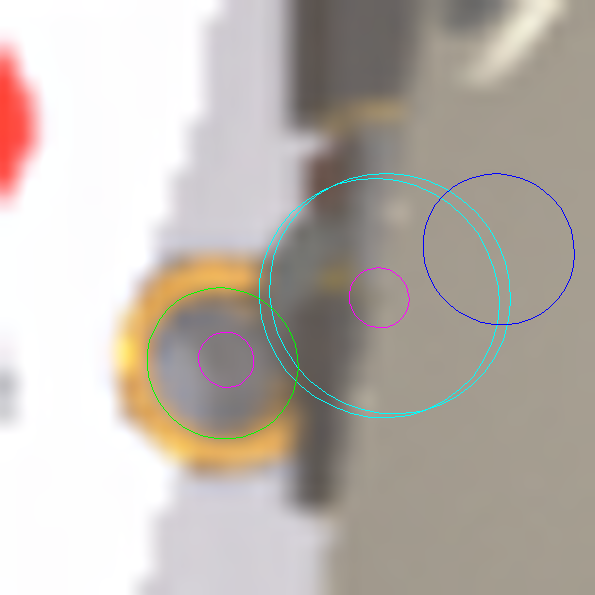

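Request:
move_arm --pt "255 0 0.001 0 0" --pt "255 0 0.001 0 0" --pt "255 0 0.001 0 0" --pt "255 0 0.001 0 0" --pt "255 0 0.001 0 0"

```text
t: 12.73
ee_pos: [517.3, -179.7, 203.4]
orientation: [2.214, 2.228, 0.0]
ft_force: [0.2, 0.6, -1.6]
width: 18.2
```

```bash
cat > e.py <<'E'
import sys
from h import *
n=sys.argv[1]
for i in range(12): get_image('top')
print(get_obs()['ee_pos'])
for cam,X,Y,W,H,s in (('side',355,155,30,35,16),('top',403,246,26,26,22)):
  im=np.mean([get_image(cam).astype(float) for _ in range(4)],0)[Y:Y+H,X:X+W]
  c=cv2.resize(im,None,fx=s,fy=s,interpolation=cv2.INTER_CUBIC)
  cv2.imwrite(f'pics/{n}_{cam}.png',np.clip((c-50)*1.8,0,255).astype(np.uint8))
print(get_obs()['ee_pos'])
E
python3 e.py g1
```

```text
[ 517.21251117 -179.63113147  203.19152099]
[ 517.21004004 -179.6240967   203.19212212]
```

View pics/g1_side.png

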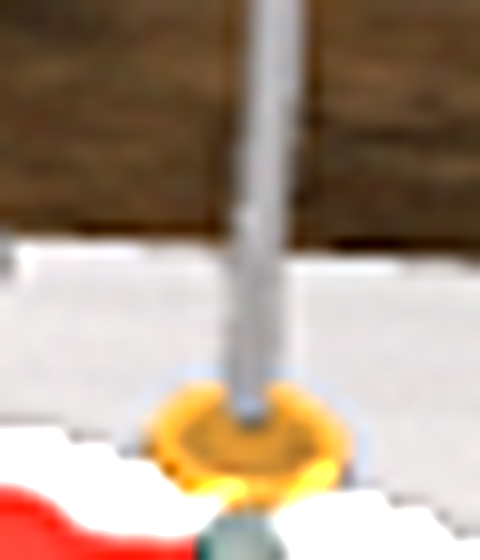

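View pics/g1_top.png

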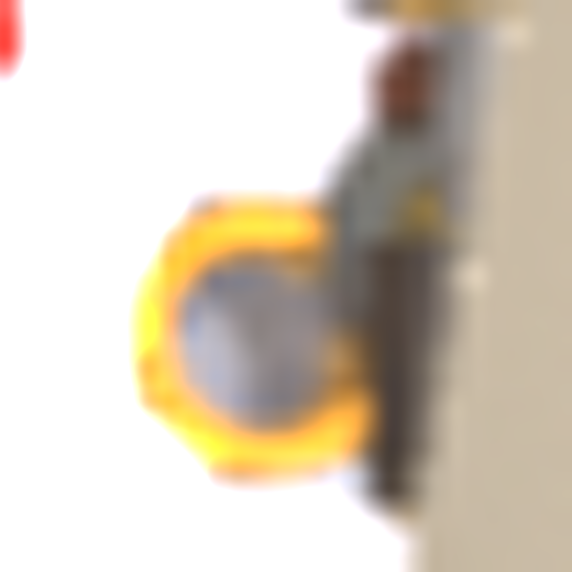

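```bash
cat > ov.py <<'E'
import sys
from h import *
n=sys.argv[1]
N=6
imgs={c:np.mean([get_image(c).astype(float) for _ in range(N)],0).astype(np.uint8) for c in('side','top')}
for c in imgs: cv2.imwrite(f'pics/raw_{n}_{c}.png',imgs[c])
o=get_obs()['ee_pos'];print(o)
c=imgs['side'][112:187,352:390]
c=cv2.resize(c,None,fx=8,fy=8,interpolation=cv2.INTER_CUBIC); d=c.copy()
t=np.linspace(0,2*np.pi,60)
def model(tip,tx,ty):  # axis dir (tx,ty,1)
    a=np.array([tx,ty,1.]);a/=np.linalg.norm(a)
    e1=np.cross([0,1,0],a);e1/=np.linalg.norm(e1);e2=np.cross(a,e1)
    return [np.array(tip)+a*h+r*(np.outer(np.cos(t),e1)+np.outer(np.sin(t),e2)) for h,r in((0,4),(90,16),(96,16),(151.5,9.5))]
for P in model((517.2,-181.1,84.2),0,0):
    cv2.polylines(d,[((proj('side',P)-[352,112]+.5)*8).astype(int)],True,(255,0,255),1)
P=np.c_[517+11*np.cos(t),-181.3+11*np.sin(t),80+0*t]
cv2.polylines(d,[((proj('side',P)-[352,112]+.5)*8).astype(int)],True,(0,255,0),1)
cv2.imwrite(f'pics/{n}.png',np.hstack([c,d]))
E
python3 ov.py v1
```

```text
[ 517.25290421 -179.63002638  203.22401191]
```

View pics/v1.png

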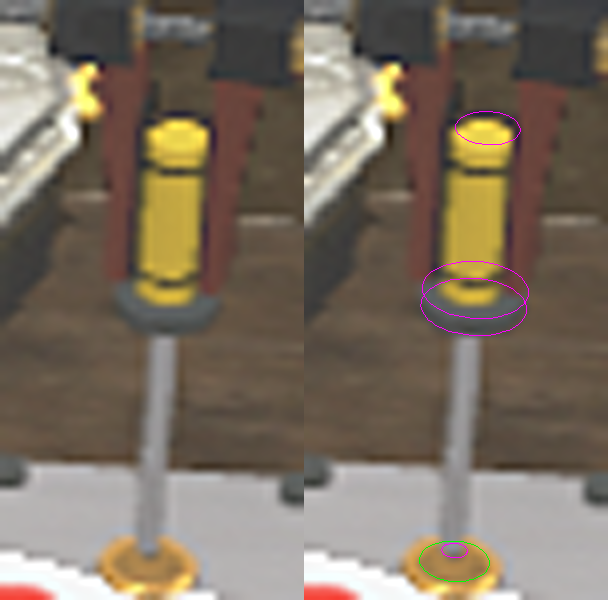

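Request:
move_arm --pt "255 0 0 0.003 0" --pt "255 0 0 0.008 0" --pt "255 0 0 0.014 0" --pt "255 0 0 0.02 0" --pt "255 0 0 0.026 0"

```text
t: 14.75
ee_pos: [517.0, -179.5, 176.3]
orientation: [-2.214, -2.228, 0.0]
ft_force: [0.7, -0.2, -0.4]
width: 18.5
```

Request:
move_arm --pt "255 0 0 0.006 0" --pt "255 0 0 0.012 0" --pt "255 0 0 0.018 0" --pt "255 0 0 0.024 0" --pt "255 0 0 0.0285 0"

```text
t: 15.17
ee_pos: [517.0, -179.6, 147.8]
orientation: [-2.214, -2.228, 0.0]
ft_force: [-0.5, -0.5, -0.9]
width: 18.5
```

Request:
move_arm --pt "255 0 0 0 0" --pt "255 0 0 0 0" --pt "255 0 0 0 0" --pt "255 0 0 0 0" --pt "255 0 0 0 0"

```text
t: 15.58
ee_pos: [517.5, -179.7, 149.1]
orientation: [2.214, 2.228, 0.001]
ft_force: [0.1, -0.1, -0.7]
width: 18.7
```

```bash
python3 go.py 517.2 -179.6 148.5 90
python3 - <<'E'
from h import *
for i in range(10): get_image('side')
print(get_obs()['ee_pos'])
t=np.linspace(0,2*np.pi,60)
for c,X,Y,W,H,s in(('side',350,125,42,70,8),('top',400,235,45,45,13)):
    im=np.mean([get_image(c).astype(float) for _ in range(4)],0).astype(np.uint8)[Y:Y+H,X:X+W]
    im=cv2.resize(im,None,fx=s,fy=s,interpolation=cv2.INTER_CUBIC);d=im.copy()
    tip=get_obs()['ee_pos'][2]-118
    for h,r in((tip+90,16),(tip+96,16),(tip+151.5,9.5),(82,4)):
        P=np.c_[517.2+r*np.cos(t),-181.1+r*np.sin(t),h+0*t]
        cv2.polylines(d,[((proj(c,P)-[X,Y]+.5)*s).astype(int)],True,(255,0,255),1)
    P=np.c_[517+11*np.cos(t),-181.4+11*np.sin(t),80+0*t]
    cv2.polylines(d,[((proj(c,P)-[X,Y]+.5)*s).astype(int)],True,(0,255,0),1)
    cv2.imwrite(f'pics/w_{c}.png',np.hstack([im,d]) if c=='side' else d)
E
```

```text
t 15.58 pos [ 517.5 -179.7  149.1] yaw 90.4 tilt 0.04 q6 -0.36 w 18.7 F [ 0.1 -0.1 -0.7]
delta [ 0.0001 -0.0003  0.0006] roll 0.006
[ 517.21806719 -179.60051648  148.70072826]
```

View pics/w_side.png

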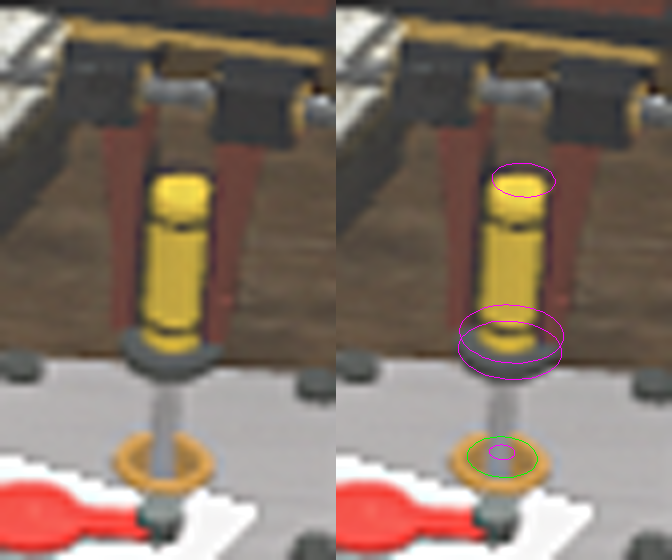

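View pics/w_top.png

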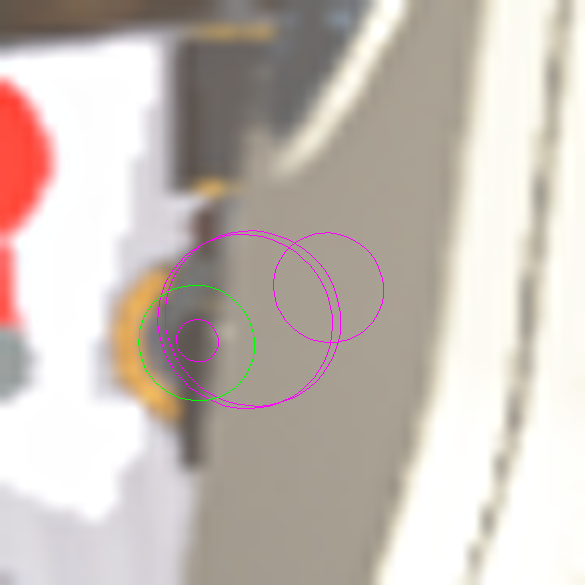

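Run:
```python
from h import *
t=np.linspace(0,2*np.pi,200)
def ext(x,y,tip,ty=0):
    f=lambda h,r:proj('side',np.c_[x+r*np.cos(t),y+ty*h+r*np.sin(t),tip+h-ty*r*np.sin(t)])[:,1]
    return f(151.5,9.5).min(),f(90,16).max()
for a in((490.5,91,20),(517.2,-181.1,30.7)):
    for ty in(0,.03,.06):
        u,v=ext(*a,ty);print(a,ty,round(v-u,2))
ra=cv2.imread('pics/side0.png');rb=np.mean([get_image('side').astype(float) for _ in range(3)],0).astype(np.uint8)
def strip(im,u,v0,v1):
    g=im[v0:v1,u-2:u+3].astype(float).mean(1)
    return g.round().astype(int)
p0=proj('side',[[490.5,91,144]])[0];p1=proj('side',[[517.2,-181.1,154]])[0];print(p0,p1)
h=lambda im:cv2.cvtColor(im,cv2.COLOR_BGR2HSV)
for im,p in((ra,p0),(rb,p1)):
    m=cv2.inRange(h(im),(20,120,90),(35,255,255));u,v=int(p[0]),int(p[1])
    s=m[v-22:v+22,u-8:u+9]; n,l,st,ce=cv2.connectedComponentsWithStats(s); i=1+np.argmax(st[1:,4]); print(st[i])
    print([(v-22+k,tuple(strip(im,u,v-22+k,v-21+k)[0])) for k in list(range(0,14))+list(range(24,44))])
```

```text
(490.5, 91, 20) 0 29.99
(490.5, 91, 20) 0.03 29.75
(490.5, 91, 20) 0.06 29.51
(517.2, -181.1, 30.7) 0 27.04
(517.2, -181.1, 30.7) 0.03 26.93
(517.2, -181.1, 30.7) 0.06 26.81
[361.08012588 231.22469655] [372.17911173 156.89183199]
[  3  11  11  24 200]
[(209, (np.int64(133), np.int64(131), np.int64(132))), (210, (np.int64(133), np.int64(131), np.int64(132))), (211, (np.int64(132), np.int64(131), np.int64(133))), (212, (np.int64(130), np.int64(130), np.int64(130))), (213, (np.int64(132), np.int64(132), np.int64(132))), (214, (np.int64(207), np.int64(205), np.int64(206))), (215, (np.int64(214), np.int64(213), np.int64(214))), (216, (np.int64(212), np.int64(210), np.int64(211))), (217, (np.int64(210), np.int64(205), np.int64(207))), (218, (np.int64(218), np.int64(203), np.int64(204))), (219, (np.int64(167), np.int64(224), np.int64(236))), (220, (np.int64(109), np.int64(250), np.int64(252))), (221, (np.int64(103), np.int64(249), np.int64(249))), (222, (np.int64(107), np.int64(249), np.int64(249))), (233, (np.int64(67), np.int64(179), np.int64(210))), (234, (np.int64(69), np.int64(180), np
[... 2062 characters left out ...]
.int64(193))), (165, (np.int64(62), np.int64(151), np.int64(176))), (166, (np.int64(52), np.int64(85), np.int64(95))), (167, (np.int64(62), np.int64(159), np.int64(186))), (168, (np.int64(65), np.int64(154), np.int64(178))), (169, (np.int64(92), np.int64(101), np.int64(104))), (170, (np.int64(94), np.int64(92), np.int64(89))), (171, (np.int64(73), np.int64(74), np.int64(73))), (172, (np.int64(96), np.int64(98), np.int64(98))), (173, (np.int64(157), np.int64(157), np.int64(159))), (174, (np.int64(160), np.int64(160), np.int64(163))), (175, (np.int64(158), np.int64(158), np.int64(160))), (176, (np.int64(158), np.int64(157), np.int64(160))), (177, (np.int64(160), np.int64(160), np.int64(162)))]
```

Run:
```python
from workcell import *
o=get_obs();print(o['t'],o['ee_pos'],abs(o['qvel']).max(),o['width'],o['ft_force'])
for c,n in (('side','bearing'),('side','spare_grip'),('side','nut_2'),('top','loose_bin'),('top','cover_knob')): print(n,[(round(d['conf'],2),d['location']) for d in place_of(c,n)[:2]])
print(close_job())
```

```text
16.6333 [ 517.22025861 -179.62857438  148.69051425] 0.001719460778744968 18.677792215355222 [-0.45126813  0.2355486  -0.64654234]
bearing [(0.67, [460.6, 387.5, 2.4])]
spare_grip [(0.54, [491.8, 162.6, 143.2]), (0.2, [513.8, -180.9, 28.7])]
nut_2 [(0.71, [567.2, 332.7, 0.1]), (0.69, [488.7, 165.3, 141.0])]
loose_bin [(0.91, [788.6, -157.7, -1.8])]
cover_knob [(0.84, [586.2, -131.3, 103.9])]
the job is handed in; nothing more can be done
None
```

I swung the red cover open by its knob to about 1.5 rad. Then I took the larger yellow-gripped probe from the rack and lowered it through the brass guide. I handed the job in at 16.6 s, still holding the probe in the sleeve.

**Last checks:**
- **Position:** the arm was still (0.002 rad/s or less) and the fingers were closed on the grip at 18.7 mm. The rod was centred in the guide's mouth to about 1 mm along x and 1–2 mm along y. The tip's height works out to about 30 mm above the bench, give or take 2 mm; it can't be seen inside the sleeve.
- **Contact:** no contact showed. The wrist force stayed within the noise throughout the lowering.
- **Other things:** the network finds the green probe, bearing, nut and bin within about 5 mm of where they began, and the knob at its open place.

**Disagreements:** the two cameras differed by up to about 1 px (2–4 mm) on depth along y. I relied on the top view and on where the probe sat in the gripper. In the side view the probe looked about 1.5 px shorter than it should. It looked just as short while hanging upright in the rack, so I don't take that as tilt. Along x I saw about 1° of lean.

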